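# Seat the mosaic row

### The job

Five white mosaic tiles form a curved row on the round green panel and stand a little proud: starting with the round tile, run the closed fingertips along the row and gently press each tile in its turn fully down, to the last tile at the other end. From the first tile to the last keep following the row, over it and no more than about five centimetres above it. Pick nothing up, pull no tile up, leave everything else where it is, and finish with the hand clear of the panel.

Things in the scene. Friction and masses are not known exactly. Their poses are not given: they have to be found in the camera images.
- panel_top (a point): Middle of the upper face of the round green wooden panel (330 mm across, 18 mm thick, flat and fixed on the table). Axes turn with the panel, z up. Five white tiles form one S-shaped row across its middle; flat black painted strokes, a cork block, a small paint pot and a brass weight are beside the row.
- tile0_top (a point): The round tile, 38 mm across, the largest and the only round one, at the start of the row. White ceramic. This point is the centre of its upper face and goes down with it; neighbouring tile centres are 43 to 55 mm apart.
- tile0 (a joint): How far this tile is pressed in, m: 0 = upper face 10 mm above the board (28 mm above the table), 0.006 = seated, 4 mm above the board; starts at 0 to 0.002. Slides straight down with 2 to 3 N and stays where left. Beyond 0.006 a firm cushion adds about 12 N per mm and brings it back to 0.006. Seated counts from 0.0045. It could be pulled up (negative), which spoils it.
- tile1_top (a point): The second tile in the row, next to the round one, 24 mm square. White ceramic. This point is the centre of its upper face and goes down with it; neighbouring tile centres are 43 to 55 mm apart.
- tile1 (a joint): How far this tile is pressed in, m: 0 = upper face 10 mm above the board (28 mm above the table), 0.006 = seated, 4 mm above the board; starts at 0 to 0.002. Slides straight down with 2 to 3 N and stays where left. Beyond 0.006 a firm cushion adds about 12 N per mm and brings it back to 0.006. Seated counts from 0.0045. It could be pulled up (negative), which spoils it.
- tile2_top (a point): The third, middle tile of the row, 24 mm square. White ceramic. This point is the centre of its upper face and goes down with it; neighbouring tile centres are 43 to 55 mm apart.
- tile2 (a joint): How far this tile is pressed in, m: 0 = upper face 10 mm above the board (28 mm above the table), 0.006 = seated, 4 mm above the board; starts at 0 to 0.002. Slides straight down with 2 to 3 N and stays where left. Beyond 0.006 a firm cushion adds about 12 N per mm and brings it back to 0.006. Seated counts from 0.0045. It could be pulled up (negative), which spoils it.
- tile3_top (a point): The fourth tile of the row, 24 mm square. White ceramic. This point is the centre of its upper face and goes down with it; neighbouring tile centres are 43 to 55 mm apart.
- tile3 (a joint): How far this tile is pressed in, m: 0 = upper face 10 mm above the board (28 mm above the table), 0.006 = seated, 4 mm above the board; starts at 0 to 0.002. Slides straight down with 2 to 3 N and stays where left. Beyond 0.006 a firm cushion adds about 12 N per mm and brings it back to 0.006. Seated counts from 0.0045. It could be pulled up (negative), which spoils it.
- tile4_top (a point): The fifth and last tile, 24 mm square, at the end of the row away from the round one. White ceramic. This point is the centre of its upper face and goes down with it; neighbouring tile centres are 43 to 55 mm apart.
- tile4 (a joint): How far this tile is pressed in, m: 0 = upper face 10 mm above the board (28 mm above the table), 0.006 = seated, 4 mm above the board; starts at 0 to 0.002. Slides straight down with 2 to 3 N and stays where left. Beyond 0.006 a firm cushion adds about 12 N per mm and brings it back to 0.006. Seated counts from 0.0045. It could be pulled up (negative), which spoils it.
- cork_block: Cork sanding block, 50 x 32 x 25 mm, loose, on the panel beside the row; origin under its centre. To be left alone.
- paint_pot: Small open aluminium paint pot, 44 mm across, 35 mm high, loose, on the panel beside the row; origin under its centre. To be left alone.
- brass_weight: Small knobbed brass weight, 32 mm across, 38 mm high, loose, on the panel beside the row; origin under its centre. To be left alone.
- ink_bottle: Black plastic bottle, 76 mm across, 190 mm high, standing on the table to the robot's left; origin under its centre. To be left alone.
- mug: White mug, 82 mm across, 92 mm high, with a handle, on the table to the robot's right; origin under its centre. To be left alone.
- jar: Open glass jar, 72 mm across, 85 mm high, on the table to the robot's left; origin under its centre. To be left alone.
- brush: Paint brush, 200 mm long, lying on the table to the robot's right; origin at the middle of its length. To be left alone.
- panel: The same round green panel with its tiles, as one body; origin under its centre, on the table. Pressing it or a tile with more than 30 N spoils the bed.

How it is judged:
On the way, in this order (a step that is already met when the one before it is completed fails the run):
1. the round tile at the start of the row is pressed down (beyond 4.5 mm of its 6 mm) (value of joint tile0 above 0.0045 m), for 0.1 s.
2. the second tile is pressed down (beyond 4.5 mm of its 6 mm) (value of joint tile1 above 0.0045 m), for 0.1 s.
3. the third (middle) tile is pressed down (beyond 4.5 mm of its 6 mm) (value of joint tile2 above 0.0045 m), for 0.1 s.
4. the fourth tile is pressed down (beyond 4.5 mm of its 6 mm) (value of joint tile3 above 0.0045 m), for 0.1 s.
5. the last tile is pressed down (beyond 4.5 mm of its 6 mm) (value of joint tile4 above 0.0045 m), for 0.1 s.
At the end, for the whole second after the job is handed in: All five tiles are pressed at least 4.5 mm of their 6 mm into their beds, the bystanders are still and within 15 mm of where they stood, and the TCP is more than 60 mm above the board or more than 200 mm to the side of its middle (value of joint each of tile0, tile1, tile2, tile3, tile4 above 0.0045 m and distance of each of cork_block, paint_pot, brass_weight, ink_bottle, mug, jar, brush from where it was at the start of the episode below 0.015 m and linear speed of each of cork_block, paint_pot, brass_weight, ink_bottle, mug, jar, brush below 0.02 m/s and (z of the grasp point in the frame of panel_top above 0.06 m or horizontal distance between the grasp point and panel_top above 0.2 m)); the robot touches nothing.
It fails at once if a tile is pulled up out of its bed (more than 3 mm) (value of joint any of tile0, tile1, tile2, tile3, tile4 below -0.003 m).
It fails at once if the fingers press on the panel or a tile with more than 30 N (contact force between the fingers and panel above 30 N).
It fails at once if between the first tile and the last the hand leaves the row sideways (TCP more than 45 mm, seen from above, from every tile's centre) (value of joint tile0 above 0.0045 m and value of joint tile4 below 0.0045 m and horizontal distance between the grasp point and tile0_top above 0.045 m and horizontal distance between the grasp point and tile1_top above 0.045 m and horizontal distance between the grasp point and tile2_top above 0.045 m and horizontal distance between the grasp point and tile3_top above 0.045 m and horizontal distance between the grasp point and tile4_top above 0.045 m).
It fails at once if between the first tile and the last the hand rises off the row (TCP more than 95 mm above the board) (value of joint tile0 above 0.0045 m and value of joint tile4 below 0.0045 m and z of the grasp point in the frame of panel_top above 0.095 m).
It fails at once if something else is shifted more than 15 mm or picked up (distance of any of cork_block, paint_pot, brass_weight, ink_bottle, mug, jar, brush from where it was at the start of the episode above 0.015 m).
It also fails if it takes over 48 s, if anything falls off the work surface, if the arm or the gripper's body presses on something with over 40 N, if the wrist force passes 120 N, or if a joint passes its speed limit or range.

### The arm

A 6-joint arm with a two-finger parallel gripper is mounted at the origin on the work surface. World frame = base frame: x ahead of the robot, y to its left, z up, the work surface at z = 0. Lengths are in m, angles in rad, forces in N, time in s.
With the tool pointing down it reaches from about 0.35 to 0.725 m from the base axis. Payload 4.3 kg.
Tool frame: the origin (TCP) lies between the finger pads, 19 mm behind the fingertips; this is the grasp point; z points along the fingers, y is the line along which they close (so a half turn about z gives the same grasp; the last joint's range is limited). The gripper opens to 85 mm and grips with 20 to 120 N. Pads are 22 mm wide; open, the fingers measure 114 mm over their backs; the gripper's body (76 mm by 85 mm) begins 54 mm behind the grasp point. The pads swing forward as they close: fully open they stand 13 mm farther back than shut.
Start: joints at [-1.215, 0.377, 0.081, 1.274, 0, 1.46], TCP at [0.258, -0.514, 0.25] pointing down, gripper open.
Joint ranges: [-2.72, 2.72], [-0.84, 1.66], [-1.02, 1.22], [-1.77, 2.12], [-1.37, 1.28], [-3.14, 3.14]. Speed limits (rad/s): [2.57, 2.57, 3.14, 3.14, 3.14, 3.14].

### API

Orientations are given as a unit quaternion [w, x, y, z].
In Python, from station import bot, camera, camera_model, ticket gives the robot as it stands. The module is installed in compiled form; this text tells all that it offers.
- The arm moves only by the shell command python3 -m inch [OPENING], which reads ROWS from standard input. ROWS is a JSON object whose key "deltas" holds a list of rows, 1 to 5 of them, each of 6 numbers: dx, dy, dz in m, then a rotation vector rx, ry, rz in rad; each row is the pose to reach, as a shift and turn from the pose commanded when the command began, along the tool's axes at that moment; what a row does not reach only later rows make up. A row lasts 1/12 s, in which the tool goes at most 0.0417 m and 0.125 rad, less where a joint would pass 70% of its speed; a pose out of reach is approached as far as the arm can. OPENING is the finger opening in m, set as the command begins (- or left out keeps the last). The fingers move at their own pace and stop on an object; the grip force is fixed at half the most. Time passes only in rows, so rows that do not move let the fingers close. It prints the time, the measured TCP pose, the force, the opening and the grip force at its end. Input that does not fit is refused with a message, and nothing moves.
- bot.sense(): the state, without advancing time (a new reading comes with each control period).
- camera(name): name is "scene" or "side" or "wrist"; returns the picture (400x640x3 uint8, blue, green, red); there is no depth.
- camera_model(name): a dict with "intrinsics" (3x3 intrinsics, pixels), "extrinsics" (4x4, takes a point from camera to world coordinates); the wrist camera has in their place "mount" (4x4, takes a point from camera to tool coordinates, whose origin is the TCP and whose axes are the flange's). Camera axes: x right, y down, z forward; pixel columns grow to the right and rows downward; lengths in m; the calibration is good to about 2 mm. A picture is of the moment at which its call begins: read the wrist's pose just before it. camera_model takes no time and is no camera call.
- ticket.finish_job(): hands the job in; it is judged then, once.
The state is a dict: "time_s": time; "joint_pos": joint angles; "qd": joint speeds; "joint_efforts": joint torques, N m; "tool_pos": TCP position; "eef_rot": TCP orientation; "contact_force": force on the tool from outside, world axes, zero at the start; "torque": the same for the moment, N m; "opening": finger opening in m; "gripper_force": force on a finger pad.
Only numpy, scipy, OpenCV 4.12 (cv2) and the standard library are available. Lean on these libraries where they do the work, as an engineer would, in place of code of your own. Each camera call takes 0.05 s, during which the arm holds its last target. There are 200 camera calls.

## Working session

There is one attempt and no reset: what is moved stays moved. The work goes in short steps, Python scripts to look and compute and a shell command to move; the robot and the scene stay as the last step left them, time stands still between calls to the robot, and variables do not carry over. Pictures are saved under pics/ and viewed, at most 10 in all, crops included, and the job is handed in when it is done.

```bash
mkdir -p pics
python3 - <<'E'
from station import bot,camera,camera_model
import cv2,numpy as np
for n in("scene","side"):
    cv2.imwrite(f"pics/{n}0.png",camera(n)); m=camera_model(n); print(n,np.round(m["intrinsics"],1).tolist(),np.round(m["extrinsics"],3).tolist())
print(np.round(camera_model("wrist")["mount"],3).tolist())
s=bot.sense();print(s["time_s"],s["tool_pos"],s["eef_rot"],s["opening"])
E
```

```text
scene [[372.7, 0.0, 321.1], [0.0, 372.7, 198.6], [0.0, 0.0, 1.0]] [[0.291, 0.74, -0.606, 1.282], [0.957, -0.223, 0.187, -0.222], [0.003, -0.635, -0.773, 0.99], [0.0, 0.0, 0.0, 1.0]]
side [[395.7, 0.0, 320.0], [0.0, 395.7, 196.5], [0.0, 0.0, 1.0]] [[-0.887, -0.274, 0.372, 0.156], [-0.462, 0.522, -0.717, 0.782], [0.002, -0.808, -0.59, 0.69], [0.0, 0.0, 0.0, 1.0]]
[[-0.0, -0.964, -0.265, 0.067], [1.0, 0.0, -0.0, 0.001], [0.0, -0.265, 0.964, -0.123], [0.0, 0.0, 0.0, 1.0]]
0.1 [ 0.25807764 -0.51320308  0.24912445] [-9.40741885e-04  9.72997666e-01  2.30813005e-01 -1.20569935e-04] 0.08527370120851648
```

View pics/scene0.png

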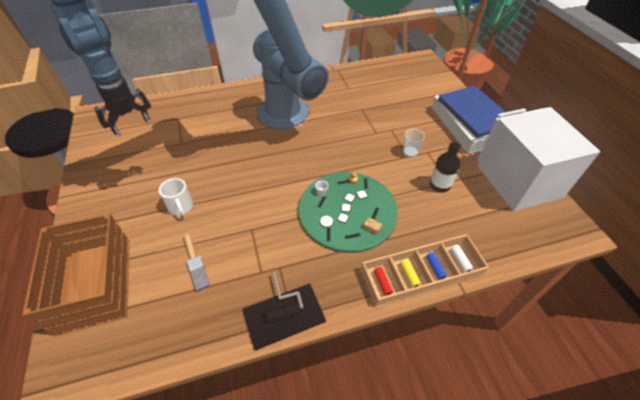

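View pics/side0.png

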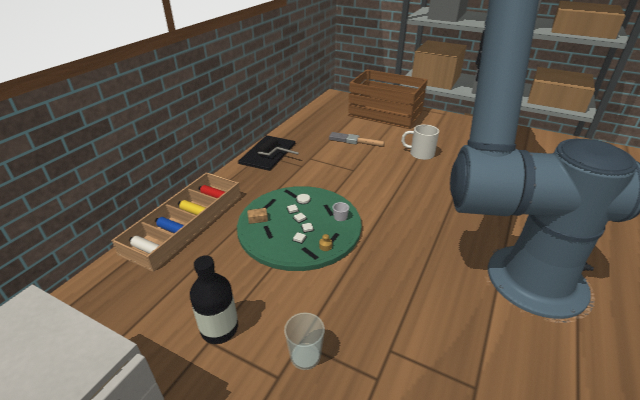

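Scene view: round tile at (326,221), then (343,218), (346,208), (350,198), (362,195). Side view: round tile at (303,199), then (293,209), (300,217), (307,227), (299,238). The pot, weight and cork sit beside the row. Next I'll refine these with blob centroids and triangulate.

```bash
cat > h.py <<'E'
from station import bot,camera,camera_model
import cv2,numpy as np
from scipy.spatial.transform import Rotation as R
def blobs(im,pts,thr=165):
    m=(im.min(2)>thr).astype(np.uint8); n,l,st,c=cv2.connectedComponentsWithStats(m,connectivity=4)
    out=[]
    for p in pts:
        i=1+np.argmin(np.linalg.norm(c[1:]-p,axis=1)); out.append((*c[i],st[i,4]))
    return np.array(out)
def ray(K,T,uv): return T[:3,:3]@np.linalg.solve(K,[uv[0],uv[1],1.]),T[:3,3]
def onplane(K,T,uv,z):
    d,o=ray(K,T,uv); return o+d*(z-o[2])/d[2]
def tri(rays):
    A=b=0
    for d,o in rays:
        d=d/np.linalg.norm(d); P=np.eye(3)-np.outer(d,d); A=A+P; b=b+P@o
    return np.linalg.solve(A,b)
E
python3 - <<'E'
from h import *
P={"scene":[(326,221),(343,218),(346,208),(350,198),(362,195)],"side":[(303,199),(293,209),(300,217),(307,227),(299,238)]}
B={};M={}
for n in P:
    im=cv2.imread(f"pics/{n}0.png");B[n]=blobs(im,P[n]);M[n]=camera_model(n);print(n,B[n].round(1).tolist())
a,b=[M[n] for n in P]
X=[]
for i in range(5):
    x=tri([ray(M[n]["intrinsics"],M[n]["extrinsics"],B[n][i]) for n in P]);X.append(x)
    print(x.round(4),*[onplane(M[n]["intrinsics"],M[n]["extrinsics"],B[n][i],.026)[:2].round(4) for n in P])
X=np.array(X);print(np.linalg.norm(np.diff(X[:,:2],axis=0),axis=1).round(4))
others={"pot":((321,188),(341,212),.035),"weight":((354,178),(326,242),.03),"cork":((373,226),(257,216),.03)}
for k,(p,q,z) in others.items():
    print(k,tri([ray(a["intrinsics"],a["extrinsics"],p),ray(b["intrinsics"],b["extrinsics"],q)]).round(3))
c=cv2.imread("pics/scene0.png")[165:255,290:405];d=cv2.imread("pics/side0.png")[180:270,230:370]
cv2.imwrite("pics/crop.png",np.vstack([cv2.resize(x,(560,300 if i==0 else 300),interpolation=2) for i,x in enumerate((c,d))]))
E
```

```text
scene [[326.2, 220.5, 113.0], [342.7, 217.2, 65.0], [345.8, 206.9, 56.0], [349.3, 197.0, 56.0], [361.6, 193.7, 57.0]]
side [[302.9, 197.4, 76.0], [292.1, 207.5, 42.0], [299.3, 216.0, 52.0], [306.8, 226.0, 52.0], [298.9, 236.2, 56.0]]
[0.6156 0.0008 0.0251] [6.162e-01 6.000e-04] [0.6149 0.0018]
[0.6187 0.0553 0.0252] [0.6193 0.0551] [0.618  0.0562]
[0.5823 0.0789 0.0256] [0.5825 0.0787] [0.582  0.0794]
[0.5451 0.1047 0.0249] [0.5457 0.1042] [0.5445 0.106 ]
[0.5434 0.1489 0.0255] [0.544  0.1488] [0.5429 0.1492]
[0.0547 0.0434 0.0453 0.0442]
pot [0.487 0.022 0.034]
weight [0.472 0.145 0.032]
cork [0.68  0.134 0.028]
```

View pics/crop.png

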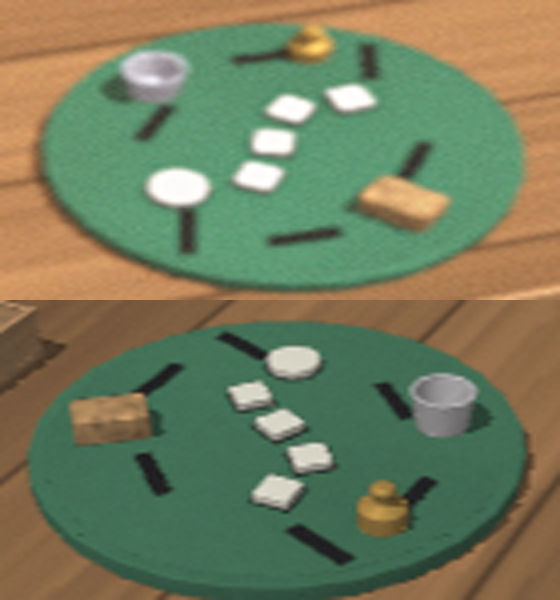

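The tile heights come out at about 25 mm and the spacings at 43–55 mm, so the measurements are consistent. Next I close the fingers and travel at height.

```bash
cat >> h.py <<'E'
TILES=np.array([[.6156,.0012],[.6187,.0556],[.5823,.0790],[.5451,.1050],[.5434,.1490]])
def to(i,z):
    s=bot.sense(); q=s["eef_rot"]; r=R.from_quat([q[1],q[2],q[3],q[0]])
    d=np.r_[TILES[i],z]-s["tool_pos"]
    print("t",round(s["time_s"],2),"pos",s["tool_pos"].round(4),"delta",r.inv().apply(d).round(4),"F",s["contact_force"].round(1),"j",s["joint_pos"].round(2))
    print("z",r.apply([0,0,1]).round(4), "next", r.inv().apply(np.r_[np.diff(TILES,axis=0)[min(i,3)],0]).round(4))
E
echo '{"deltas": [[0.034,-0.018,0,0,0,0],[0.068,-0.037,0,0,0,0],[0.102,-0.056,0,0,0,0],[0.136,-0.074,0,0,0,0],[0.17,-0.093,0,0,0,0]]}' | python3 -m inch 0
echo '{"deltas": [[0.034,-0.018,0,0,0,0],[0.068,-0.037,0,0,0,0],[0.102,-0.056,0,0,0,0],[0.136,-0.074,0,0,0,0],[0.17,-0.093,0,0,0,0]]}' | python3 -m inch
python3 -c "from h import *;to(0,.1)"
```

```text
time_s: 0.52
tool_pos: [0.3689, -0.3526, 0.2496]
eef_rot: [-0.0, 0.973, 0.23, -0.0]
contact_force: [1.1, -0.8, 0.0]
opening: 0.0257
gripper_force: 0.0
time_s: 0.93
tool_pos: [0.479, -0.193, 0.2497]
eef_rot: [-0.0, 0.973, 0.231, -0.0]
contact_force: [1.0, -1.1, -0.2]
opening: 0.0001
gripper_force: 0.0
t 0.93 pos [ 0.479  -0.193   0.2497] delta [ 0.2093 -0.1122  0.1497] F [ 1.  -1.1 -0.2] j [-0.51  0.26 -0.09  1.23 -0.    2.17]
z [-5.e-04  1.e-04 -1.e+00] next [ 0.0272 -0.0472  0.    ]
```

```bash
echo '{"deltas": [[0.033,-0.018,0,0,0,0],[0.066,-0.036,0.01,0,0,0],[0.099,-0.053,0.02,0,0,0],[0.132,-0.071,0.03,0,0,0],[0.165,-0.088,0.045,0,0,0]]}' | python3 -m inch
echo '{"deltas": [[0.018,-0.010,0.035,0,0,0],[0.035,-0.02,0.07,0,0,0],[0.035,-0.02,0.1,0,0,0],[0.035,-0.02,0.1,0,0,0]]}' | python3 -m inch
python3 - <<'E'
from h import *
to(0,.06)
im=camera("wrist");cv2.imwrite("pics/w1.png",im)
E
```

```text
time_s: 1.35
tool_pos: [0.5875, -0.0403, 0.2051]
eef_rot: [0.0, 0.973, 0.231, 0.0]
contact_force: [0.7, -0.4, -0.2]
opening: 0.0001
gripper_force: 0.0
time_s: 1.68
tool_pos: [0.6036, -0.0067, 0.0976]
eef_rot: [-0.002, 0.973, 0.232, -0.006]
contact_force: [-0.6, 0.7, -0.6]
opening: -0.0001
gripper_force: 0.0
t 1.68 pos [ 0.6036 -0.0067  0.0976] delta [ 0.0147 -0.0014  0.0374] F [-0.6  0.7 -0.6] j [-0.12  0.53 -0.09  0.97 -0.    2.56]
z [-0.013   0.0013 -0.9999] next [ 0.0273 -0.0472  0.    ]
```

View pics/w1.png

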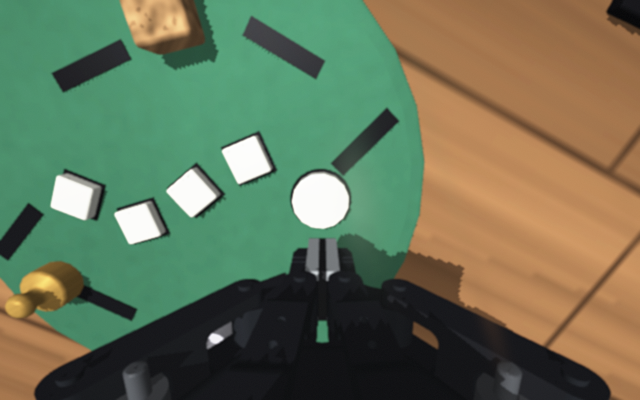

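The wrist view shows the round tile at (321,200), then the tiles at (247,159), (193,191), (140,222) and (76,196). The fingertips are at (322,258), just short of the round tile. I'll let the arm settle, then refine the positions from here.

```bash
echo '{"deltas": [[0.006,0,0,0,0,0],[0.010,-0.001,0,0,0,0],[0.010,-0.001,0,0,0,0],[0.010,-0.001,0,0,0,0]]}' | python3 -m inch
python3 - <<'E'
from h import *
to(0,.06)
m=camera_model("wrist");s=bot.sense();q=s["eef_rot"];T=np.eye(4);T[:3,:3]=R.from_quat([q[1],q[2],q[3],q[0]]).as_matrix();T[:3,3]=s["tool_pos"]
im=camera("wrist");T=T@m["mount"];K=m["intrinsics"]
msk=(im.min(2)>170).astype(np.uint8);n,l,st,c=cv2.connectedComponentsWithStats(msk)
for i in range(1,n):
    if 500<st[i,4]<8000: print(c[i].round(1),st[i,4],onplane(K,T,c[i],.027).round(4))
E
```

```text
time_s: 2.07
tool_pos: [0.6191, -0.0037, 0.1074]
eef_rot: [0.001, 0.973, 0.231, 0.002]
contact_force: [0.1, -0.4, 0.4]
opening: 0.0001
gripper_force: 0.0
t 2.07 pos [ 0.6191 -0.0037  0.1074] delta [-0.0011 -0.0061  0.0474] F [ 0.1 -0.4  0.4] j [-0.11  0.53 -0.05  0.98 -0.    2.57]
z [ 4.4e-03 -6.0e-04 -1.0e+00] next [ 0.0272 -0.0472 -0.    ]
[243.5 181.6] 1235 [0.6186 0.0544 0.027 ]
[191.9 212.6] 1137 [0.5821 0.078  0.027 ]
[312.9 217.8] 2054 [0.6165 0.0008 0.027 ]
[ 78.8 217.1] 1153 [0.5436 0.1475 0.027 ]
[140.7 241.1] 1068 [0.5456 0.1032 0.027 ]
```

The wrist measurement agrees to within 1.5 mm. Next I go down over the round tile, slowly.

```bash
echo '{"deltas": [[-0.001,-0.003,0.015,0,0,0],[-0.001,-0.005,0.03,0,0,0],[-0.001,-0.005,0.04,0,0,0],[-0.001,-0.005,0.045,0,0,0],[-0.001,-0.005,0.045,0,0,0]]}' | python3 -m inch >/dev/null
echo '{"deltas": [[0,0,0,0,0,0],[0,0,0,0,0,0],[0,0,0,0,0,0]]}' | python3 -m inch
python3 -c "from h import *;to(0,.041)"
```

```text
time_s: 2.78
tool_pos: [0.6149, 0.0006, 0.061]
eef_rot: [0.0, 0.973, 0.231, 0.001]
contact_force: [-0.4, 0.1, 1.0]
opening: 0.0
gripper_force: 0.0
t 2.78 pos [6.149e-01 6.000e-04 6.100e-02] delta [ 0.0009 -0.0002  0.02  ] F [-0.4  0.1  1. ] j [-0.1   0.57 -0.12  0.88 -0.    2.57]
z [ 1.8e-03 -3.0e-04 -1.0e+00] next [ 0.0272 -0.0472 -0.    ]
```

```bash
echo '{"deltas": [[0.001,0,0.003,0,0,0],[0.001,0,0.006,0,0,0],[0.001,0,0.009,0,0,0],[0.001,0,0.011,0,0,0],[0.001,0,0.013,0,0,0]]}' | python3 -m inch |sed -n '2p;4p'
echo '{"deltas": [[0,0,0.0015,0,0,0],[0,0,0.003,0,0,0],[0,0,0.0045,0,0,0],[0,0,0.005,0,0,0],[0,0,0.005,0,0,0]]}' | python3 -m inch|sed -n '2p;4p'
echo '{"deltas": [[0,0,0,0,0,0],[0,0,0,0,0,0],[0,0,0,0,0,0]]}' | python3 -m inch|sed -n '2p;4p'
```

```text
tool_pos: [0.6147, 0.0013, 0.0465]
contact_force: [-0.7, -0.4, -0.2]
tool_pos: [0.6149, 0.0013, 0.0419]
contact_force: [-0.3, 1.0, -0.1]
tool_pos: [0.6151, 0.0013, 0.042]
contact_force: [0.5, -0.9, 0.5]
```

```bash
echo '{"deltas": [[0,0,0.0005,0,0,0],[0,0,0.001,0,0,0],[0,0,0.001,0,0,0]]}' | python3 -m inch|sed -n '2p;4p'
echo '{"deltas": [[0,0,0.0005,0,0,0],[0,0,0.001,0,0,0],[0,0,0.001,0,0,0]]}' | python3 -m inch|sed -n '2p;4p'
```

```text
tool_pos: [0.6152, 0.0012, 0.0412]
contact_force: [-0.4, -0.2, 1.5]
tool_pos: [0.6152, 0.0012, 0.0404]
contact_force: [-1.0, -0.5, 4.6]
```

```bash
echo '{"deltas": [[0,0,0.0005,0,0,0],[0,0,0.0005,0,0,0],[0,0,0.0005,0,0,0]]}' | python3 -m inch|sed -n '2p;4p'
echo '{"deltas": [[0,0,0.0005,0,0,0],[0,0,0.0005,0,0,0],[0,0,0.0005,0,0,0]]}' | python3 -m inch|sed -n '2p;4p'
```

```text
tool_pos: [0.6152, 0.0012, 0.0402]
contact_force: [-2.4, 0.2, 5.5]
tool_pos: [0.6152, 0.0012, 0.0401]
contact_force: [-2.0, -0.4, 8.2]
```

The cushion has been reached at TCP z of about 0.0403 with 8 N, so tile 0 is seated. Next I lift slightly and go to tile 1.

```bash
echo '{"deltas": [[0,0,-0.006,0,0,0],[0,0,-0.012,0,0,0],[0,0,-0.018,0,0,0],[0.007,-0.012,-0.018,0,0,0],[0.014,-0.024,-0.018,0,0,0]]}' | python3 -m inch|sed -n '2p;4p'
echo '{"deltas": [[0.007,-0.012,0,0,0,0],[0.013,-0.023,0,0,0,0],[0.013,-0.023,0,0,0,0],[0.013,-0.023,0,0,0,0],[0.013,-0.023,0,0,0,0]]}' | python3 -m inch|sed -n '2p;4p'
python3 -c "from h import *;to(1,.0465)"
```

```text
tool_pos: [0.6172, 0.0294, 0.0575]
contact_force: [-0.7, 1.1, 0.2]
tool_pos: [0.6177, 0.0556, 0.0567]
contact_force: [0.3, 0.2, -0.1]
t 5.7 pos [0.6177 0.0556 0.0567] delta [0.0009 0.0005 0.0102] F [ 0.3  0.2 -0.1] j [-0.01  0.59 -0.1   0.88 -0.    2.66]
z [-5.e-04 -5.e-04 -1.e+00] next [-0.022  -0.0373  0.    ]
```

```bash
echo '{"deltas": [[0.001,0.001,0.004,0,0,0],[0.001,0.001,0.008,0,0,0],[0.001,0.001,0.011,0,0,0],[0.001,0.001,0.013,0,0,0],[0.001,0.001,0.0145,0,0,0]]}' | python3 -m inch|sed -n '2p;4p'
echo '{"deltas": [[0,0,0.001,0,0,0],[0,0,0.002,0,0,0],[0,0,0.0025,0,0,0],[0,0,0.003,0,0,0],[0,0,0.003,0,0,0]]}' | python3 -m inch|sed -n '2p;4p'
echo '{"deltas": [[0,0,0.0005,0,0,0],[0,0,0.0005,0,0,0],[0,0,0.0005,0,0,0]]}' | python3 -m inch|sed -n '2p;4p'
```

```text
tool_pos: [0.6193, 0.0543, 0.0423]
contact_force: [-0.1, -1.4, 2.0]
tool_pos: [0.6193, 0.0544, 0.0403]
contact_force: [-1.9, -2.5, 6.8]
tool_pos: [0.6193, 0.0544, 0.0401]
contact_force: [-2.5, -2.8, 8.0]
```

```bash
echo '{"deltas": [[0,0,-0.006,0,0,0],[0,0,-0.012,0,0,0],[0,0,-0.018,0,0,0],[-0.006,-0.01,-0.018,0,0,0],[-0.012,-0.02,-0.018,0,0,0]]}' | python3 -m inch|sed -n '2p;4p'
echo '{"deltas": [[-0.006,-0.01,0,0,0,0],[-0.01,-0.018,0,0,0,0],[-0.01,-0.018,0,0,0,0],[-0.01,-0.018,0,0,0,0],[-0.01,-0.018,0,0,0,0]]}' | python3 -m inch|sed -n '2p;4p'
python3 -c "from h import *;to(2,.0395)"
```

```text
tool_pos: [0.6006, 0.0675, 0.0579]
contact_force: [-0.2, -0.0, 0.0]
tool_pos: [0.5833, 0.0789, 0.0572]
contact_force: [-0.1, -0.2, -0.4]
t 7.62 pos [0.5833 0.0789 0.0572] delta [-0.0009 -0.0005  0.0177] F [-0.1 -0.2 -0.4] j [ 0.03  0.53 -0.2   0.84 -0.    2.7 ]
z [ 1.e-03 -2.e-04 -1.e+00] next [-0.0216 -0.0399 -0.    ]
```

```bash
echo '{"deltas": [[-0.001,0,0.004,0,0,0],[-0.001,0,0.008,0,0,0],[-0.001,0,0.011,0,0,0],[-0.001,0,0.013,0,0,0],[-0.001,0,0.0145,0,0,0]]}' | python3 -m inch|sed -n '2p;4p'
echo '{"deltas": [[0,0,0.001,0,0,0],[0,0,0.002,0,0,0],[0,0,0.0025,0,0,0],[0,0,0.003,0,0,0],[0,0,0.003,0,0,0]]}' | python3 -m inch|sed -n '2p;4p'
echo '{"deltas": [[0,0,0.0005,0,0,0],[0,0,0.0005,0,0,0],[0,0,0.0005,0,0,0]]}' | python3 -m inch|sed -n '2p;4p'
```

```text
tool_pos: [0.582, 0.0783, 0.0423]
contact_force: [-0.5, -1.4, 2.2]
tool_pos: [0.582, 0.0783, 0.0403]
contact_force: [-1.3, -2.2, 7.5]
tool_pos: [0.582, 0.0783, 0.0401]
contact_force: [-1.9, -2.5, 8.4]
```

```bash
echo '{"deltas": [[0,0,-0.006,0,0,0],[0,0,-0.012,0,0,0],[0,0,-0.018,0,0,0],[-0.006,-0.01,-0.018,0,0,0],[-0.011,-0.02,-0.018,0,0,0]]}' | python3 -m inch|sed -n '2p;4p'
echo '{"deltas": [[-0.006,-0.01,0,0,0,0],[-0.01,-0.019,0,0,0,0],[-0.01,-0.019,0,0,0,0],[-0.01,-0.019,0,0,0,0],[-0.01,-0.019,0,0,0,0]]}' | python3 -m inch|sed -n '2p;4p'
python3 -c "from h import *;to(3,.0395)"
```

```text
tool_pos: [0.5634, 0.0916, 0.0577]
contact_force: [-0.7, -0.6, -0.1]
tool_pos: [0.5458, 0.104, 0.0571]
contact_force: [0.9, -1.0, -0.4]
t 9.53 pos [0.5458 0.104  0.0571] delta [-0.0002 -0.0012  0.0176] F [ 0.9 -1.  -0.4] j [ 0.07  0.47 -0.3   0.8  -0.    2.75]
z [ 6.e-04 -2.e-04 -1.e+00] next [ 0.0183 -0.0401 -0.    ]
```

```bash
echo '{"deltas": [[0,0,0.004,0,0,0],[0,0,0.008,0,0,0],[0,0,0.011,0,0,0],[0,0,0.013,0,0,0],[0,0,0.0145,0,0,0]]}' | python3 -m inch|sed -n '2p;4p'
echo '{"deltas": [[0,0,0.001,0,0,0],[0,0,0.002,0,0,0],[0,0,0.0025,0,0,0],[0,0,0.003,0,0,0],[0,0,0.003,0,0,0]]}' | python3 -m inch|sed -n '2p;4p'
echo '{"deltas": [[0,0,0.0005,0,0,0],[0,0,0.0005,0,0,0],[0,0,0.0005,0,0,0]]}' | python3 -m inch|sed -n '2p;4p'
```

```text
tool_pos: [0.5457, 0.1037, 0.0423]
contact_force: [-0.2, -0.4, 2.2]
tool_pos: [0.5457, 0.1037, 0.0402]
contact_force: [-1.9, -1.5, 6.9]
tool_pos: [0.5457, 0.1037, 0.04]
contact_force: [-1.9, -1.7, 8.3]
```

```bash
echo '{"deltas": [[0,0,-0.006,0,0,0],[0,0,-0.012,0,0,0],[0,0,-0.018,0,0,0],[0.005,-0.01,-0.018,0,0,0],[0.009,-0.02,-0.018,0,0,0]]}' | python3 -m inch|sed -n '2p;4p'
echo '{"deltas": [[0.005,-0.01,0,0,0,0],[0.009,-0.02,0,0,0,0],[0.009,-0.0205,0,0,0,0],[0.009,-0.0205,0,0,0,0],[0.009,-0.0205,0,0,0,0]]}' | python3 -m inch|sed -n '2p;4p'
python3 -c "from h import *;to(4,.0395)"
```

```text
tool_pos: [0.5451, 0.1266, 0.0575]
contact_force: [0.2, -0.1, -0.2]
tool_pos: [0.543, 0.1485, 0.0567]
contact_force: [-0.1, -0.4, -0.1]
t 11.45 pos [0.543  0.1485 0.0567] delta [ 0.0006 -0.0003  0.0172] F [-0.1 -0.4 -0.1] j [ 0.15  0.49 -0.28  0.81 -0.    2.83]
z [-5.e-04 -6.e-04 -1.e+00] next [ 0.0183 -0.0401 -0.    ]
```

```bash
echo '{"deltas": [[0,0,0.004,0,0,0],[0,0,0.008,0,0,0],[0,0,0.011,0,0,0],[0,0,0.013,0,0,0],[0,0,0.0145,0,0,0]]}' | python3 -m inch|sed -n '2p;4p'
echo '{"deltas": [[0,0,0.001,0,0,0],[0,0,0.002,0,0,0],[0,0,0.0025,0,0,0],[0,0,0.003,0,0,0],[0,0,0.003,0,0,0]]}' | python3 -m inch|sed -n '2p;4p'
echo '{"deltas": [[0,0,0.0005,0,0,0],[0,0,0.0005,0,0,0],[0,0,0.0005,0,0,0]]}' | python3 -m inch|sed -n '2p;4p'
```

```text
tool_pos: [0.5432, 0.1478, 0.0422]
contact_force: [-0.1, -0.2, 2.8]
tool_pos: [0.5432, 0.1479, 0.0402]
contact_force: [-2.6, -2.3, 7.5]
tool_pos: [0.5433, 0.1479, 0.04]
contact_force: [-3.7, -2.4, 9.9]
```

All five tiles behaved alike. Next I rise straight up, well clear, and check.

```bash
echo '{"deltas": [[0,0,-0.01,0,0,0],[0,0,-0.03,0,0,0],[0,0,-0.06,0,0,0],[0,0,-0.09,0,0,0],[0,0,-0.12,0,0,0]]}' | python3 -m inch|sed -n '2p;4p'
echo '{"deltas": [[0,0,-0.03,0,0,0],[0,0,-0.05,0,0,0],[0,0,-0.06,0,0,0],[0,0,-0.06,0,0,0],[0,0,-0.06,0,0,0]]}' | python3 -m inch|sed -n '2p;4p'
python3 - <<'E'
from h import *
a=camera("side")
cv2.imwrite("pics/s2.png",np.hstack([cv2.resize(x[180:270,230:370],(400,257),interpolation=2) for x in (cv2.imread("pics/side0.png"),a)]))
E
```

```text
tool_pos: [0.5428, 0.1485, 0.1603]
contact_force: [0.7, -0.6, -0.2]
tool_pos: [0.5433, 0.1484, 0.2186]
contact_force: [-0.5, 0.1, -1.5]
```

View pics/s2.png

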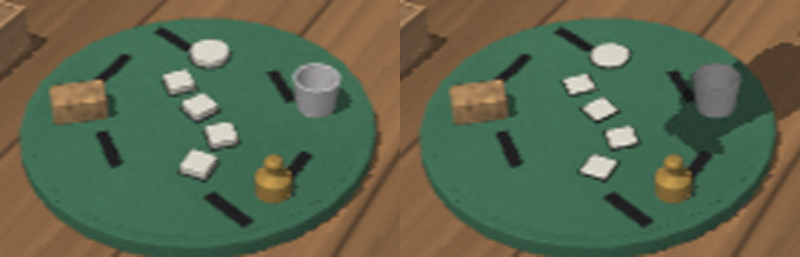

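The comparison with the starting picture shows all five tiles lower and flush, from (610,55) to (598,167). The cork, pot and weight have not moved, and the hand is clear.

```bash
python3 -c "from station import ticket;print(ticket.finish_job())"
```

```text
the job is handed in; nothing more can be done
None
```

All five tiles were pressed down in order, starting with the round one, each to its cushion at about 8–10 N; on the final side view the cork, pot and weight had not moved, the hand ended about 0.2 m above the board, and the job is handed in (no verdict was returned).

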